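# Fit the index plate on the indexing table and set the handwheel without backlash

## Task

Fit the holed index plate, boss up, over the three studs of the small indexing table so that it lies fully home on the table, and let go of it. Then set the handwheel to its index mark with the play taken up: turn it anticlockwise at least 20 degrees past the mark and bring it back to the mark in one direction, without going below it and correcting upward. Leave the jar and the glue bottle where they stand.

Things in the scene. Friction and masses are not known exactly. Their poses are not given: they have to be found in the camera images.
- plate: Loose index plate: metal disc, 130 mm across, 10 mm thick, 3 through holes of 14 mm, dark square boss 34x34 mm, 45 mm high on top (top 55 mm above underside). Lies boss up. Origin: centre of underside, z up. Hole centres 45 mm from the axis at 0, +120, -120 degrees from its x; boss sides face its x and y; any of the 3 positions fits. Grip the boss high: studs will stand 8 mm above the disc.
- indexer: The indexing table, fixed to the bench: a grey housing 110 x 270 mm, 40 mm high, with the round studded table on one half and the black handwheel on the other. Origin: centre of the underside; the round table's axis is 72 mm along +y, the handwheel's axis 75 mm along -y; the housing's -x side faces the robot.
- table_seat (a point): Centre of the upper face of the round steel table (108 mm across), 52 mm above the bench; its z is up and its x points at stud 0. The underside of the plate rests here when it is fully home. Holding friction keeps the table still, but it can be turned a few degrees by a firm push on the studs.
- stud0 (a point): Top of the stud on the table's x axis, 45 mm from the table's axis. Three equal studs stand 120 degrees apart: 10 mm in diameter, 18 mm high above the table, the top 5 mm tapered to 4.4 mm.
- stud1 (a point): Top of the stud 120 degrees anticlockwise (seen from above) of stud 0.
- stud2 (a point): Top of the stud 120 degrees clockwise of stud 0.
- wheel_grip (a point): On the handwheel's vertical axis, 70 mm above the bench: where to grip its bar (60 mm long, 16 mm thick, top 84 and foot 54 mm above the bench, on a black wheel 68 mm across). Its x runs along the bar toward the steel pointer at the rim and turns with the wheel; z up. Light friction holds the wheel where it is left.
- index_mark (a point): The fixed index mark: a small steel block, 10 x 6 x 12 mm, on the housing beside the wheel's rim on the robot's side. The handwheel is on the mark when its steel pointer points at this block.
- handwheel (a joint): Angle of the handwheel, rad, growing anticlockwise seen from above; it reads 0.80 on the index mark, starts between 0 and 0.25 (short of the mark), and stops at 1.50. The drive has 0.30 rad (17 degrees) of play.
- table (a joint): Angle of the round table, rad, same direction as the wheel, starts at 0. The wheel drives it one to one through the play: going anticlockwise the table lags the wheel by 0.30; going back it stays still for 0.30, then moves with the wheel, both reading the same. So with the play taken up both read 0.80 at the mark.
- jar: Bystander: small amber jar, 40 mm across, 70 mm high. Origin: centre of the underside.
- glue: Bystander: small black squeeze bottle with a pointed cap, 23 x 30 x 88 mm. Origin: centre of the underside.

How it is judged (in metres and radians):
On the way, in this order (a step that is already met when the one before it is completed fails the run):
1. the plate lies fully home on the table over the three studs, released (z of plate in the frame of table_seat between -0.003 and 0.003 m and horizontal distance between plate and table_seat below 0.005 m and angle between plate's own z axis and vertical below 0.05 rad and contact force between the fingers and plate below 0.1 N), for 0.2 s.
2. with the plate home, the handwheel has been turned about 20 degrees or more past the mark (value of joint handwheel above 1.13 rad and z of plate in the frame of table_seat below 0.003 m and horizontal distance between plate and table_seat below 0.005 m), for 0.1 s.
At the end, for the whole second after the job is handed in: Plate boss up, at rest and fully home over the studs (within 3 mm of the table's face, 5 mm of its axis, level within 0.05 rad); handwheel within 0.11 rad of the index mark and, the play being taken up, the table's angle within 0.13 rad of 0.80; jar and glue bottle left alone (value of joint handwheel between 0.69 and 0.91 rad and value of joint table between 0.67 and 0.93 rad and z of plate in the frame of table_seat between -0.003 and 0.003 m and horizontal distance between plate and table_seat below 0.005 m and angle between plate's own z axis and vertical below 0.05 rad and linear speed of plate below 0.02 m/s); the robot touches nothing.
It fails at once if the jar or the glue bottle was shifted by more than 30 mm or knocked over (distance of any of jar, glue from where it was at the start of the episode above 0.03 m or angle between any of jar, glue's own z axis and vertical above 0.5 rad).
It also fails if it takes over 51 s, if anything falls off the work surface, if the arm or the gripper's body presses on something with over 40 N, if the wrist force passes 120 N, or if a joint passes its speed limit or range.

## Robot

A 6-joint arm with a two-finger parallel gripper is mounted at the origin on a cart in front of the work surface, level with it; the furniture and walls round the work are solid. World frame = base frame: x ahead of the robot, y to its left, z up, the work surface at z = 0. Lengths are in m, angles in degrees, forces in N, time in s.
With the tool pointing down it reaches from about 0.3 to 0.75 m from the base axis. Payload 8.5 kg.
Tool frame: the origin (TCP) lies at the very end of the fingers, on their centre line; the grasp point (between the pads) lies 19 mm behind it (env.tcp_to_grasp is the distance from the TCP to the grasp point, in m); z points along the fingers, y is the line along which they close (so a half turn about z gives the same grasp; the last joint's range is limited). The gripper opens to 85 mm and grips with 20 to 120 N. Pads are 22 mm wide; open, the fingers measure 114 mm over their backs; the gripper's body (76 mm by 85 mm) begins 54 mm behind the grasp point. The pads swing forward as they close: fully open they stand 13 mm farther back than shut.
Start: joints at [59.57, 21.807, 74.336, -0, 83.858, -12.336], TCP at [0.171, 0.523, 0.231] pointing down, gripper open.
Joint ranges: [-178.18, 178.18], [-50.72, 133.34], [12.68, 142.11], [-81.47, 261.47], [9.98, 163.14], [-165.26, 165.26]. Speed limits (degrees/s): [136.94, 136.94, 180, 180, 180, 180].

## Interface

Orientations are given as a 3x3 rotation matrix whose columns are the frame's x, y, z axes.
In Python, from rig import status, get_image, env gives the robot as it stands.
- The arm moves only by the shell command python3 -m handwheel 'ROWS' [FORCE]. ROWS is text: rows parted by semicolons, each of 7 numbers parted by spaces: the shift along the world's x, y, z in cm, then the turn, a rotation vector about the world's x, y, z in degrees, then the opening, from 0 (shut) to 1 (fully open). In form: dx dy dz wx wy wz gripper; .... A call has 1 to 8 rows; each row is the pose to reach, as a shift and turn from the pose commanded when the call began; what a row does not reach only later rows make up. A row lasts 1/12 s, in which the tool goes at most 41.7 mm and 7.16 degrees, less where a joint would pass 70% of its speed; a pose out of reach is approached as far as the arm can. A call with a gripper value outside its range is refused whole. The fingers move at their own pace and stop on an object; FORCE is the grip in N (left out, the last holds). Time passes only in rows, so rows that repeat a pose let the fingers close. It gives the time, the measured TCP pose, the force, the opening and the grip force at its end, in the units of the state.
- status.observe(): the state, without advancing time (a new reading comes with each control period).
- get_image(name): name is "side" or "top"; returns a dict with "color" (420x560x3 uint8, red, green, blue), "vertical_fov" (degrees; the focal length in pixels is half the picture's height over the tangent of half this angle, whatever the lens; pixels are square), "cx", "cy" (the principal point, pixels), "xyz" and "orientation" of the camera in the world. Camera axes: x right, y down, z forward; pixel columns grow to the right and rows downward; lengths in m; the calibration is good to about 2 mm. A picture is of the moment at which its call begins. There is no depth.
- env.close_job(): hands the job in; it is judged then, once.
The state is a dict: "time_s": time; "q": joint angles; "qvel": joint speeds; "joint_efforts": joint torques, N m; "position": TCP position; "tool_rot": TCP orientation; "ft_force": force on the tool from outside, world axes, zero at the start; "wrist_torque": the same for the moment, N m; "grip_width": finger opening in m; "gripper_force": force on a finger pad.
Only numpy, scipy, OpenCV 4.12 (cv2) and the standard library are available. Lean on these libraries where they do the work, as an engineer would, in place of code of your own. Each camera call takes 0.05 s, during which the arm holds its last target. There are 200 camera calls.

## Working session

There is one attempt and no reset: what is moved stays moved. The work goes in short steps, Python scripts to look and compute and a shell command to move; the robot and the scene stay as the last step left them, time stands still between calls to the robot, and variables do not carry over. Pictures are saved under pics/ and viewed, at most 10 in all, crops included, and the job is handed in when it is done.

```bash
mkdir -p pics
python3 - <<'E'
from rig import status,get_image,env
import cv2,numpy as np
for n in("side","top"):
    i=get_image(n);cv2.imwrite(f"pics/{n}0.png",i["color"][:,:,::-1])
    print(n,i["vertical_fov"],i["cx"],i["cy"],np.round(i["xyz"],4),np.round(i["orientation"],4).tolist())
s=status.observe();print(s["time_s"],np.round(s["tool_rot"],3),s["grip_width"],env.tcp_to_grasp)
E
```

```text
side 51.15388109640323 280.82439196499206 204.88226496698283 [ 0.3882 -0.8752  0.3807] [[0.9736, -0.0632, 0.2194], [-0.2278, -0.3336, 0.9148], [0.0154, -0.9406, -0.3392]]
top 51.92019146994483 272.9873005567496 213.19979512265414 [ 0.4926 -0.0692  0.9265] [[-0.0277, -0.9948, 0.0976], [-0.9995, 0.0288, 0.0097], [-0.0125, -0.0973, -0.9952]]
0.1 [[-0.951  0.311 -0.001]
 [ 0.311  0.951 -0.001]
 [ 0.    -0.001 -1.   ]] 0.08525107582683242 0.0187
```

View pics/side0.png

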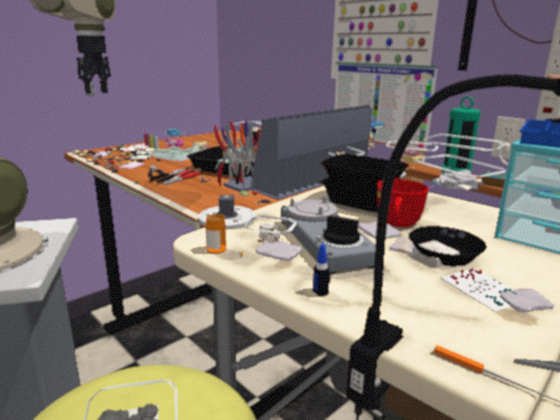

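View pics/top0.png

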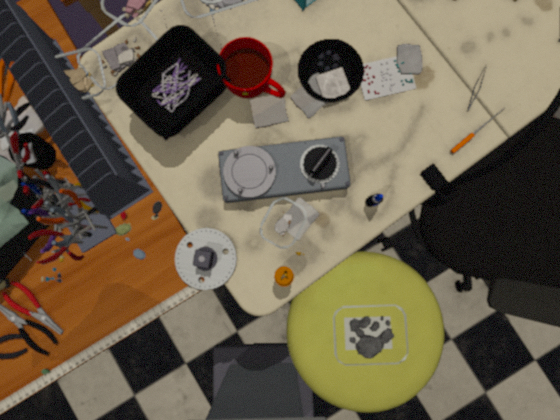

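The side view shows the plate near (228,212), the indexer at (335,230), the jar at (216,235) and the glue bottle at (321,270). In the top view the plate is at (206,258), the table at (249,171), the wheel at (321,164), the jar at (284,276) and the glue at (373,200). Next I'll zoom in.

```bash
python3 - <<'E'
import cv2,numpy as np
im=cv2.imread("pics/top0.png")
a=cv2.resize(im[220:295,168:248],None,fx=5,fy=5,interpolation=3)
b=cv2.resize(im[130:205,213:293],None,fx=5,fy=5,interpolation=3)
cv2.imwrite("pics/c1.png",np.hstack([a,b]))
E
cat > h.py <<'E'
import numpy as np,cv2
from rig import get_image,status,env
def cam(n):
    i=get_image(n);i["R"]=np.array(i["orientation"]);i["p"]=np.array(i["xyz"])
    i["f"]=210/np.tan(np.radians(i["vertical_fov"]/2));return i
def onplane(i,uv,z):
    uv=np.atleast_2d(uv).astype(float)
    d=np.c_[(uv-[i["cx"],i["cy"]])/i["f"],np.ones(len(uv))]@i["R"].T
    return i["p"]+d*((z-i["p"][2])/d[:,2])[:,None]
def proj(i,P):
    c=(np.atleast_2d(P)-i["p"])@i["R"];return c[:,:2]/c[:,2:]*i["f"]+[i["cx"],i["cy"]]
E
```

```text
(no output)
```

View pics/c1.png

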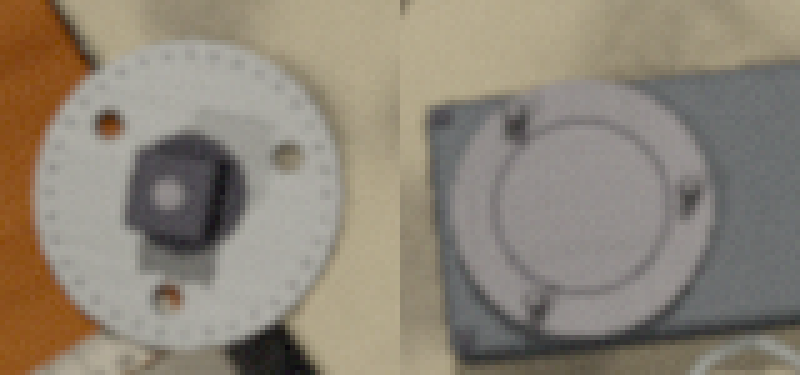

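The crop shows the plate disc centred near full-image (205.6,258.6), with holes at about (189.8,245), (225.4,251) and (201.4,279). The table is centred near (249.6,171.6), with studs at about (236.4,154.4), (271,169.6) and (241,190.6). I'll refine these with masks and convert to world positions.

Run:
```python
from h import *
i=cam("top")
im=cv2.imread("pics/top0.png");print("f",i["f"])
off=lambda L,o:(np.array(L)+0.5)/5-0.5+o
holes=off([(109,125),(287,156),(167,296)],[168,220])
H=onplane(i,holes,.008);print("holes",H.round(4).tolist(),"c",H.mean(0).round(4))
studs=off([(117,122),(290,198),(140,303)],[213,130])
S=onplane(i,studs,.062);print("studs",S.round(4).tolist(),"c",S.mean(0).round(4))
# discs: left/right/top/bottom extents
D=onplane(i,off([(35,192),(341,192),(188,40),(188,347)],[168,220]),.01);print("disc",D.round(4).tolist(),D.mean(0))
T=onplane(i,off([(55,208),(313,208),(183,80),(183,337)],[213,130]),.052);print("table",T.round(4).tolist(),T.mean(0))
for n,P,c in(("h",H,H.mean(0)),("s",S,T.mean(0))):
  d=P-c;print(n,np.hypot(d[:,0],d[:,1]),np.degrees(np.arctan2(d[:,1],d[:,0])))
B=onplane(i,off([(125,152),(140,143),(207,158),(203,240),(125,229)],[168,220]),.055);print("boss",B.round(4).tolist())
# wheel & housing, jar, glue
hsv=cv2.cvtColor(im,cv2.COLOR_BGR2HSV)
print("jar",onplane(i,[284,276],.07),"glue",onplane(i,[373,201],.05))
print("wheel",onplane(i,[321,164],.06))
c=cv2.resize(im[130:205,285:365],None,fx=5,fy=5,interpolation=3);cv2.imwrite("pics/c2.png",c)
```

```text
f 431.3259782622422
holes [[0.5207, 0.1196, 0.008], [0.5054, 0.044, 0.008], [0.4479, 0.0957, 0.008]] c [0.4913 0.0864 0.008 ]
studs [[0.7011, 0.0115, 0.062], [0.6674, -0.0583, 0.062], [0.6261, 0.0036, 0.062]] c [ 0.6649 -0.0144  0.062 ]
disc [[0.4931, 0.1509, 0.01], [0.4895, 0.0211, 0.01], [0.5558, 0.0852, 0.01], [0.4265, 0.0868, 0.01]] [0.4912414 0.0859823 0.01     ]
table [[0.6682, 0.0387, 0.052], [0.665, -0.0676, 0.052], [0.7204, -0.0153, 0.052], [0.6131, -0.0129, 0.052]] [ 0.66664881 -0.01425846  0.052     ]
h [0.0443163  0.04475319 0.04441596] [ 48.52206147 -71.65672538 167.94415436]
s [0.04298786 0.04409278 0.04432019] [ 36.79098888 -88.99257997 156.23176225]
boss [[0.5082, 0.1036, 0.055], [0.5116, 0.0975, 0.055], [0.5048, 0.0705, 0.055], [0.472, 0.0725, 0.055], [0.4773, 0.1039, 0.055]]
jar [[ 0.45191297 -0.07900085  0.07      ]] glue [[ 0.59766548 -0.26540788  0.05      ]]
wheel [[ 0.67547791 -0.16132298  0.06      ]]
```

View pics/c2.png

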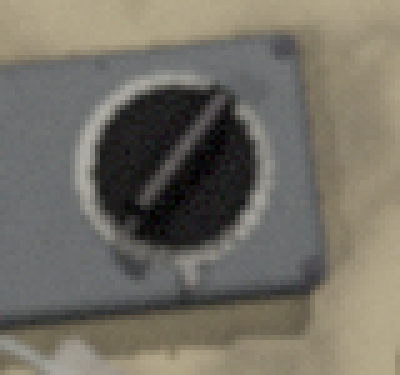

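The plate centre is (0.491, 0.086), with holes at 48.2° (mod 120) and boss sides at 78.2°. The table centre is (0.666, -0.014), with studs at about 34.7°. In the crop, the wheel's bar runs from (222,90) to (145,200), the pointer end is lower left, and the mark is the steel block at (190,270). Now I'll move above the plate.

```bash
python3 -m handwheel '32 -43.7 -5 0 0 6.4 1;32 -43.7 -5 0 0 6.4 1;32 -43.7 -5 0 0 6.4 1;32 -43.7 -5 0 0 6.4 1;32 -43.7 -5 0 0 6.4 1;32 -43.7 -5 0 0 6.4 1;32 -43.7 -5 0 0 6.4 1;32 -43.7 -5 0 0 6.4 1'; python3 -c "
from rig import status
import numpy as np
s=status.observe();print(s['position'],np.degrees(np.arctan2(s['tool_rot'][1][1],s['tool_rot'][0][1])))"
```

```text
time_s: 0.82
position: [0.3673, 0.2535, 0.2006]
tool_rot: [[-0.979, 0.203, 0.0], [0.203, 0.979, 0.0], [-0.0, 0.0, -1.0]]
ft_force: [1.1, 0.8, 0.2]
grip_width: 0.0856
gripper_force: 0.0
[0.36729599 0.25351964 0.20058758] 78.3132246970249
```

```bash
python3 -m handwheel '12.4 -16.7 -9 0 0 0 1;12.4 -16.7 -9 0 0 0 1;12.4 -16.7 -9 0 0 0 1;12.4 -16.7 -9 0 0 0 1;12.4 -16.7 -9 0 0 0 1;12.4 -16.7 -9 0 0 0 1;12.4 -16.7 -9 0 0 0 1;12.4 -16.7 -9 0 0 0 1'
python3 - <<'E'
from h import *
i=cam("top");im=i["color"][:,:,::-1]
print(proj(i,[[.4913,.0862,.055]]))
a=cv2.resize(im[200:310,150:270],None,fx=5,fy=5,interpolation=3)
cv2.imwrite("pics/c3.png",a)
E
```

```text
time_s: 1.48
position: [0.4905, 0.0879, 0.1102]
tool_rot: [[-0.979, 0.204, -0.002], [0.204, 0.979, 0.0], [0.002, -0.0, -1.0]]
ft_force: [0.5, -0.4, 0.4]
grip_width: 0.0856
gripper_force: 0.0
[[201.30418205 258.15630712]]
```

View pics/c3.png

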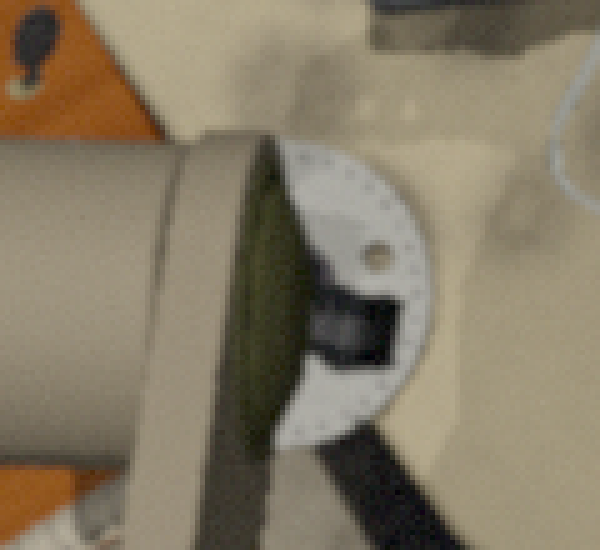

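The arm hides the boss, with only the right-hand finger visible at about (218,264) full-image. The measured boss top matches its predicted pixel, so I'll descend and grip.

```bash
python3 -m handwheel '0 -0.1 -3 0 0 0 1;0 -0.1 -6 0 0 0 1;0 -0.1 -8.4 0 0 0 1;0 -0.1 -8.4 0 0 0 1;0 -0.1 -8.4 0 0 0 0.2;0 -0.1 -8.4 0 0 0 0;0 -0.1 -8.4 0 0 0 0;0 -0.1 -8.4 0 0 0 0' 60; python3 -m handwheel '0 0 0 0 0 0 0;0 0 0 0 0 0 0;0 0 0 0 0 0 0;0 0 0 0 0 0 0'
```

```text
time_s: 2.2
position: [0.4913, 0.0875, 0.0282]
tool_rot: [[-0.979, 0.202, 0.003], [0.202, 0.979, -0.0], [-0.003, 0.0, -1.0]]
ft_force: [-0.2, -0.9, 1.6]
grip_width: 0.0389
gripper_force: 1.0
time_s: 2.53
position: [0.4914, 0.0872, 0.0283]
tool_rot: [[-0.979, 0.203, 0.003], [0.203, 0.979, -0.001], [-0.003, 0.0, -1.0]]
ft_force: [-1.1, -1.5, 10.3]
grip_width: 0.0331
gripper_force: 59.2
```

```bash
python3 -m handwheel '0 0 2 0 0 0 0;0 0 5 0 0 0 0;0 0 8 0 0 0 0;0 0 10.5 0 0 0 0;3 -1.7 10.5 0 0 -3 0;6 -3.4 10.5 0 0 -6 0;9 -5.1 10.5 0 0 -9 0;12 -7 10.5 0 0 -12 0'; python3 -m handwheel '2.7 -1.6 0 0 0 -1 0;5.4 -3.1 0 0 0 -1.7 0;5.4 -3.1 0 0 0 -1.7 0;5.4 -3.1 0 0 0 -1.7 0;5.4 -3.1 0 0 0 -1.7 0'
python3 - <<'E'
from h import *
o=[]
for n,r in(("top",(130,230,190,310)),("side",(150,250,250,370))):
    i=cam(n);im=i["color"][:,:,::-1]
    cv2.imwrite(f"pics/full_{n}2.png",im)
    o.append(cv2.resize(im[r[0]:r[1],r[2]:r[3]],(400*6//5,400),interpolation=3)[:,:400])
cv2.imwrite("pics/c4.png",np.hstack(o))
s=status.observe();print(s['position'],np.degrees(np.arctan2(s['tool_rot'][1][1],s['tool_rot'][0][1])))
E
```

```text
time_s: 3.2
position: [0.6114, 0.0169, 0.1321]
tool_rot: [[-0.915, 0.404, -0.0], [0.404, 0.915, 0.0], [0.0, 0.0, -1.0]]
ft_force: [1.4, -0.3, -3.2]
grip_width: 0.033
gripper_force: 62.2
time_s: 3.62
position: [0.6639, -0.0133, 0.1313]
tool_rot: [[-0.903, 0.429, -0.002], [0.429, 0.903, 0.001], [0.002, -0.0, -1.0]]
ft_force: [-0.0, 0.6, -4.5]
grip_width: 0.0329
gripper_force: 61.5
[ 0.66383021 -0.01292462  0.13188523] 64.6473737216269
```

View pics/c4.png

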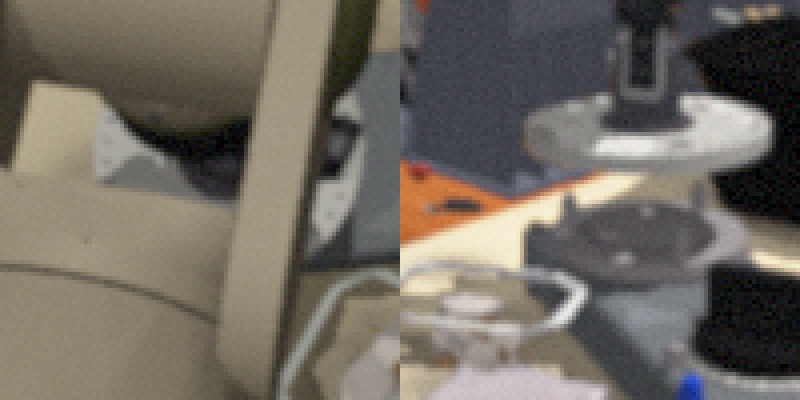

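The side view shows the plate level above the table, with the disc spanning about x 280–344 full-image. The stud tips are near (292,198.5), (325,196) and (306,213.5). I'll check these against the projections.

Run:
```python
from h import *
i=cam("side")
def ring(c,r,z,a):
    a=np.radians(a);return np.c_[c[0]+r*np.cos(a),c[1]+r*np.sin(a),np.full(len(a),z)]
P=ring((.6638,-.0129),.065,.109,np.arange(0,360,2.));p=proj(i,P);print("plate x",p[:,0].min(),p[:,0].max())
T=ring((.666,-.0143),.054,.052,np.arange(0,360,2.));p=proj(i,T);print("table x",p[:,0].min(),p[:,0].max())
for a in(33,35,37):print(a,proj(i,ring((.666,-.0143),.045,.07,a+np.array([0,-120,120]))).round(1).tolist())
im=cv2.imread("pics/full_side2.png")
for y in(181,183):print(y,cv2.cvtColor(im,6)[y,274:290],cv2.cvtColor(im,6)[y,338:350])
```

```text
plate x 282.11714844878355 342.9347964882787
table x 287.8401271303638 337.35919619959685
33 [[325.7, 194.6], [320.3, 206.0], [292.6, 197.2]]
35 [[325.2, 194.4], [321.0, 205.9], [292.5, 197.4]]
37 [[324.6, 194.3], [321.7, 205.8], [292.4, 197.7]]
181 [ 65  60  67  63  69  67  80 100 115 121 111 117 125 128 134 135] [192 185 195 189 142  73  26  12  16   6   1   1]
183 [ 69  68  70  65  69  64  75  93 113 102 106 104 102 111 114 136] [190 195 193 173 121  61  22  12   1   2  15   4]
```

```bash
python3 -m handwheel '0.1 -0.1 -1.5 0 0 0 0;0.1 -0.1 -3 0 0 0 0;0.1 -0.1 -3 0 0 0 0;0.1 -0.1 -3 0 0 0 0'; python3 -m handwheel '0 0 -0.5 0 0 0 0;0 0 -0.9 0 0 0 0;0 0 -0.9 0 0 0 0'
```

```text
time_s: 4.1
position: [0.665, -0.0142, 0.1017]
tool_rot: [[-0.904, 0.428, -0.001], [0.428, 0.904, 0.0], [0.001, -0.0, -1.0]]
ft_force: [0.1, 0.1, -3.6]
grip_width: 0.0328
gripper_force: 61.4
time_s: 4.35
position: [0.6654, -0.0145, 0.0924]
tool_rot: [[-0.903, 0.429, -0.0], [0.429, 0.903, 0.0], [0.0, -0.0, -1.0]]
ft_force: [-0.5, -0.5, -4.8]
grip_width: 0.0326
gripper_force: 61.5
```

The plate is already 6 mm down over the studs with no contact force, so I'll continue.

```bash
python3 -m handwheel '0 0 -0.4 0 0 0 0;0 0 -0.8 0 0 0 0;0 0 -1.1 0 0 0 0;0 0 -1.1 0 0 0 0'
```

```text
time_s: 4.68
position: [0.6663, -0.0151, 0.0824]
tool_rot: [[-0.903, 0.429, 0.002], [0.429, 0.903, -0.001], [-0.002, 0.0, -1.0]]
ft_force: [1.6, -1.4, 2.1]
grip_width: 0.0329
gripper_force: 61.6
```

```bash
python3 -m handwheel '0 0 -0.2 0 0 0 0;0 0 -0.3 0 0 0 0;0 0 -0.3 0 0 0 0'
```

```text
time_s: 4.93
position: [0.6671, -0.0157, 0.0812]
tool_rot: [[-0.903, 0.429, 0.005], [0.429, 0.903, -0.002], [-0.006, 0.001, -1.0]]
ft_force: [0.6, -3.4, 10.1]
grip_width: 0.0328
gripper_force: 62.7
```

```bash
python3 -m handwheel '0 0 0.1 0 0 0 0.6;0 0 0.1 0 0 0 0.8;0 0 0.1 0 0 0 1;0 0 0.1 0 0 0 1;0 0 0.1 0 0 0 1;0 0 3 0 0 0 1;0 0 6 0 0 0 1;0 0 9 0 0 0 1'; python3 -m handwheel '0 -4 3 0 0 0 1;-3 -7 5 0 0 0 1;-6 -10 5 0 0 0 1;-9 -13 5 0 0 0 1;-11 -16 5 0 0 0 1;-11 -16 5 0 0 0 1'
python3 - <<'E'
from h import *
o=[]
for n,r in(("top",(130,210,210,370)),("side",(180,280,250,370))):
    i=cam(n);im=i["color"][:,:,::-1]
    cv2.imwrite(f"pics/full_{n}3.png",im)
    o.append(cv2.resize(im[r[0]:r[1],r[2]:r[3]],None,fx=5 if n=="top" else 3,fy=5 if n=="top" else 3,interpolation=3))
h=max(x.shape[0] for x in o)
c=np.zeros((400+200,800,3),np.uint8);c[:400]=o[0];c[400:,:360]=o[1][:200]
cv2.imwrite("pics/c5.png",c)
E
```

```text
time_s: 5.6
position: [0.6653, -0.0145, 0.1694]
tool_rot: [[-0.903, 0.429, -0.002], [0.429, 0.903, 0.0], [0.001, -0.0, -1.0]]
ft_force: [0.7, -0.3, 0.8]
grip_width: 0.0852
gripper_force: 0.0
time_s: 6.1
position: [0.5525, -0.1786, 0.2191]
tool_rot: [[-0.902, 0.433, -0.001], [0.433, 0.902, -0.001], [0.0, -0.002, -1.0]]
ft_force: [0.6, -0.1, -0.0]
grip_width: 0.0857
gripper_force: 0.0
```

View pics/c5.png

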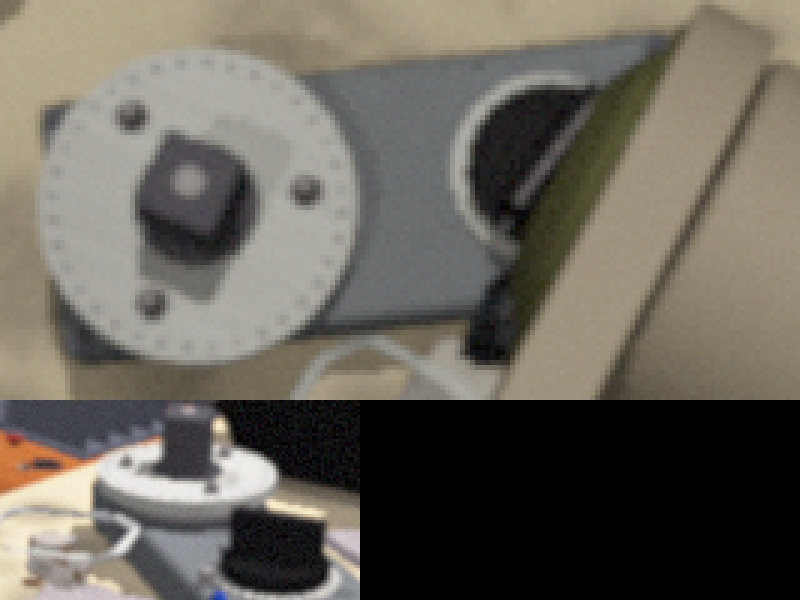

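All three studs show through the holes, at about (236,153), (271,168) and (240,190.5) full-image, and the plate lies level. Next I'll measure the wheel's centre and bar angle.

Run:
```python
from h import *
i=cam("top")
off=lambda L,o:(np.array(L)+0.5)/5-0.5+o
D=onplane(i,off([(40,204),(360,204),(200,47),(200,362)],[210,130]),.062);print("plate",D.round(4).tolist(),D.mean(0))
for z in(.042,.054):
  R=onplane(i,off([(77,168),(272,168),(174,72),(174,265)],[285,130]),z);print("ring",z,R.round(4).tolist(),R.mean(0))
B=onplane(i,off([(222,92),(146,202)],[285,130]),.084);print("bar",B,B.mean(0),np.degrees(np.arctan2(*(B[1]-B[0])[1::-1])))
M=onplane(i,off([(190,268)],[285,130]),.05);print("mark",M)
```

```text
plate [[0.6682, 0.0497, 0.062], [0.6643, -0.0806, 0.062], [0.7315, -0.017, 0.062], [0.6015, -0.0141, 0.062]] [ 0.66637019 -0.01552484  0.062     ]
ring 0.042 [[0.6823, -0.1196, 0.042], [0.6798, -0.2007, 0.042], [0.7218, -0.1615, 0.042], [0.6402, -0.1584, 0.042]] [ 0.68105003 -0.1600703   0.042     ]
ring 0.054 [[0.6797, -0.119, 0.054], [0.6773, -0.1989, 0.054], [0.7187, -0.1603, 0.054], [0.6382, -0.1572, 0.054]] [ 0.67849343 -0.1588368   0.054     ]
bar [[ 0.70224174 -0.1758979   0.084     ]
 [ 0.65878387 -0.1440763   0.084     ]] [ 0.68051281 -0.1599871   0.084     ] 143.78691516790724
mark [[ 0.63746613 -0.16412329  0.05      ]]
```

```bash
python3 -m handwheel '12.8 1.9 -9 0 0 -10.6 0.6;12.8 1.9 -9 0 0 -10.6 0.6;12.8 1.9 -9 0 0 -10.6 0.6;12.8 1.9 -9 0 0 -10.6 0.6;12.8 1.9 -9 0 0 -10.6 0.6;12.8 1.9 -9 0 0 -10.6 0.6'; python3 -m handwheel '0 0 -2.5 0 0 0 0.6;0 0 -5 0 0 0 0.6;0 0 -7 0 0 0 0.6;0 0 -7 0 0 0 0.6'
```

```text
time_s: 6.75
position: [0.6845, -0.1533, 0.1261]
tool_rot: [[-0.811, 0.585, -0.003], [0.585, 0.811, 0.002], [0.004, -0.001, -1.0]]
ft_force: [0.4, -0.6, 1.0]
grip_width: 0.0514
gripper_force: 0.0
time_s: 7.08
position: [0.6818, -0.1544, 0.0558]
tool_rot: [[-0.809, 0.587, -0.005], [0.587, 0.809, 0.002], [0.006, -0.001, -1.0]]
ft_force: [0.8, 0.3, 0.2]
grip_width: 0.0514
gripper_force: 0.0
```

```bash
python3 -m handwheel '-0.2 -0.5 0.3 0 0 0 0.6;-0.2 -0.5 0.3 0 0 0 0.6;-0.2 -0.5 0.3 0 0 0 0.3;-0.2 -0.5 0.3 0 0 0 0;-0.2 -0.5 0.3 0 0 0 0;-0.2 -0.5 0.3 0 0 0 0;-0.2 -0.5 0.3 0 0 0 0;-0.2 -0.5 0.3 0 0 0 0' 60
```

```text
time_s: 7.75
position: [0.6817, -0.1618, 0.0634]
tool_rot: [[-0.809, 0.588, 0.001], [0.588, 0.809, -0.002], [-0.002, -0.001, -1.0]]
ft_force: [-3.2, -4.2, 5.3]
grip_width: 0.0149
gripper_force: 59.3
```

```bash
python3 -m handwheel '0.05 -0.1 0 0 0 6 0;0.05 -0.1 0 0 0 12 0;0.05 -0.1 0 0 0 18 0;0.05 -0.1 0 0 0 24 0;0.05 -0.1 0 0 0 29 0;0.05 -0.1 0 0 0 34 0;0.05 -0.1 0 0 0 34 0'
```

```text
time_s: 8.33
position: [0.6819, -0.1612, 0.0634]
tool_rot: [[-1.0, 0.03, 0.0], [0.03, 1.0, 0.0], [-0.0, 0.0, -1.0]]
ft_force: [-5.8, 2.4, 7.9]
grip_width: 0.0144
gripper_force: 59.6
```

```bash
python3 -m handwheel '0 0 0 0 0 6 0;0 0 0 0 0 12 0;0 0 0 0 0 18 0;0 0 0 0 0 24 0;0 0 0 0 0 29 0;0 0 0 0 0 34 0;0 0 0 0 0 36 0;0 0 0 0 0 36 0'; python3 -m handwheel '0 0 0 0 0 0 0;0 0 0 0 0 0 0;0 0 0 0 0 0 0'
python3 - <<'E'
from h import *
o=[]
s=status.observe();print(np.degrees(np.arctan2(s['tool_rot'][1][1],s['tool_rot'][0][1])))
c=np.zeros((480,800,3),np.uint8)
i=cam("top");c[:400]=cv2.resize(i["color"][130:210,210:370,::-1],(800,400),interpolation=3)
cv2.imwrite("pics/c6.png",c[:400])
E
```

```text
time_s: 9.0
position: [0.6816, -0.1605, 0.0634]
tool_rot: [[-0.828, -0.561, -0.001], [-0.561, 0.828, 0.001], [-0.0, 0.002, -1.0]]
ft_force: [-6.1, 4.7, 9.5]
grip_width: 0.0147
gripper_force: 59.8
time_s: 9.25
position: [0.6816, -0.1605, 0.0634]
tool_rot: [[-0.829, -0.56, -0.001], [-0.56, 0.829, 0.001], [-0.0, 0.002, -1.0]]
ft_force: [-6.3, 5.0, 9.8]
grip_width: 0.0152
gripper_force: 59.8
124.0378657103123
```

View pics/c6.png

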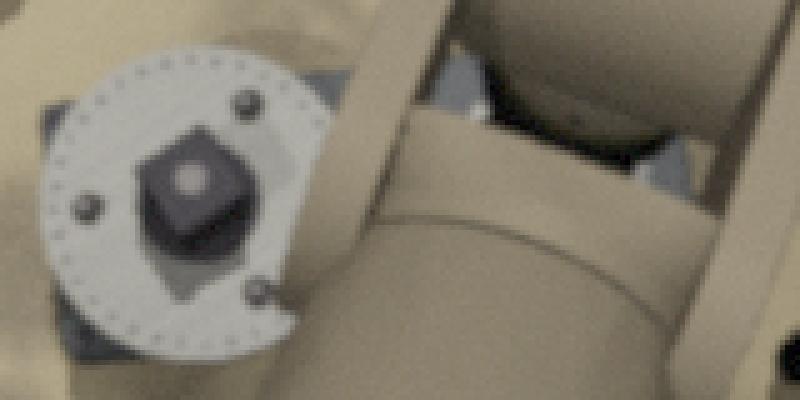

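The table and plate have turned about 57° (the stud moved from (271,168) to (259,151) full-image), which puts the wheel at about 1.29. I'll bring it back 28.5° in one direction.

```bash
python3 -m handwheel '0 0 0 0 0 -5 0;0 0 0 0 0 -10 0;0 0 0 0 0 -15 0;0 0 0 0 0 -20 0;0 0 0 0 0 -24 0;0 0 0 0 0 -27 0;0 0 0 0 0 -28.5 0;0 0 0 0 0 -28.5 0'; python3 -m handwheel '0 0 0 0 0 0 0;0 0 0 0 0 0 0;0 0 0 0 0 0 0.6;0 0 0 0 0 0 0.6;0 0 0 0 0 0 0.6;0 0 3 0 0 0 0.6;0 0 6 0 0 0 0.6;0 0 9 0 0 0 0.6'; python3 -m handwheel '-3 0 4 0 0 0 0.6;-7 0 6 0 0 0 0.6;-11 0 8 0 0 0 0.6;-15 0 10 0 0 0 0.6;-18 2 12 0 0 0 0.6;-22 6 12 0 0 0 0.6;-26 10 12 0 0 0 0.6;-26 10 12 0 0 0 0.6';python3 -m handwheel '-2 3 0 0 0 0 0.6;-4 6 0 0 0 0 0.6;-6 10 0 0 0 0 0.6;-8 14 0 0 0 0 0.6;-8 14 0 0 0 0 0.6;-8 14 0 0 0 0 0.6;-8 14 0 0 0 0 0.6'
python3 - <<'E'
from h import *
i=cam("top");c=cv2.resize(i["color"][130:210,210:370,::-1],(800,400),interpolation=3)
j=cam("side");d=cv2.resize(j["color"][190:290,200:350,::-1],(300,200),interpolation=3)
k=np.zeros((600,800,3),np.uint8);k[:400]=c;k[400:,:300]=d
cv2.imwrite("pics/c7.png",k)
E
```

```text
time_s: 9.97
position: [0.6819, -0.1611, 0.0634]
tool_rot: [[-0.995, -0.095, -0.0], [-0.095, 0.995, 0.0], [0.0, 0.0, -1.0]]
ft_force: [-4.6, 3.2, 9.0]
grip_width: 0.0148
gripper_force: 59.7
time_s: 10.63
position: [0.682, -0.1616, 0.1525]
tool_rot: [[-0.995, -0.096, -0.001], [-0.096, 0.995, 0.0], [0.001, 0.0, -1.0]]
ft_force: [0.1, 0.2, -0.2]
grip_width: 0.0512
gripper_force: 0.0
time_s: 11.3
position: [0.4209, -0.0612, 0.272]
tool_rot: [[-0.995, -0.095, 0.001], [-0.095, 0.995, -0.0], [-0.001, -0.001, -1.0]]
ft_force: [0.6, 0.8, 0.2]
grip_width: 0.0515
gripper_force: 0.0
time_s: 11.88
position: [0.3429, 0.0778, 0.2719]
tool_rot: [[-0.995, -0.097, 0.001], [-0.097, 0.995, -0.0], [-0.001, -0.001, -1.0]]
ft_force: [0.2, 0.0, 0.4]
grip_width: 0.0516
gripper_force: 0.0
```

View pics/c7.png

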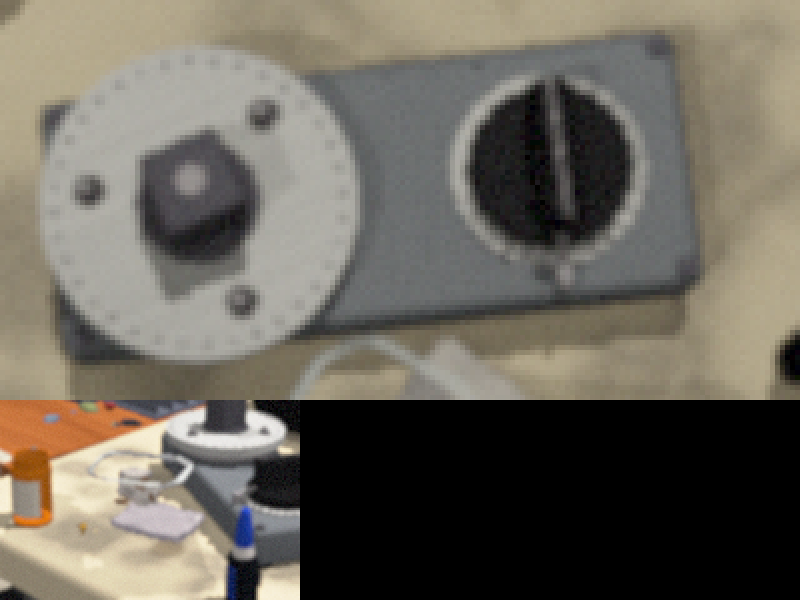

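The pointer (crop (562,245)) points at the mark block (566,272). The studs have turned about 46° (0.81 rad), the plate is level, and the jar and glue are standing where they were. I'm handing the job in.

```bash
python3 -c "
from rig import env
print(env.close_job())"
```

```text
the job is handed in; nothing more can be done
None
```

I've handed the job in, but no verdict came back: from the camera images, the plate lies level over all three studs and is released, the handwheel went to about 1.29 rad and came back in one direction to its mark (table about 0.81 rad), and the jar and glue bottle stand where they were.

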